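Shut the steriliser and click its dial on

TASK

Start the eye-cup steriliser with your fingertips: push its raised clear lid down until it is fully shut, then lay a fingertip on the ribbed dial and turn it clockwise by friction, one click only, from the black off mark to the green mark. Do not press hard, do not pick anything up, and leave the eye cup in the tray and the jar, tin and tweezers around the steriliser where they are.

Things in the scene. Friction and masses are not known exactly. Their poses are not given: they have to be found in the camera images.
- unit: White steriliser fixed to the shelf, 140 (x) by 280 mm (y). Origin: centre of its underside; z up. Its +y part (y -10 to 140 mm) is a tray 60 mm high, walls and floor 6 mm, with the lid; its -y part is a deck 48 mm high with the dial. Three dots round the dial on its -x side, 34 degrees apart seen from its axis: black (off) nearest the -y end, green straight towards -x, then orange.
- tray_mid (a point): Centre of the tray's mouth, 60 mm above the shelf (x 0, y 65 mm in the steriliser's frame). A fingertip coming straight down over this point meets the raised lid at any starting angle and pushes it shut; when shut, the lid's top face here is 66.5 mm above the shelf.
- lid_edge (a point): Middle of the lid's free edge, on its upper face. Clear lid with a blue frame, 140 mm from hinge to free edge, 150 mm wide along the hinge, 6 mm thick.
- lid (a joint): Lid angle in rad: 0 shut (flat on the tray); starts raised 0.5 to 0.9. The hinge runs along the steriliser's y at its x = 70 mm, 63.5 mm above the shelf; the free edge is on the -x side. A stiff hinge: the lid stays where it is left, 1 to 4 N at its middle pushes it down, a stop ends it at 0.
- dial_top (a point): Centre of the dial's flat top, on its upright axis, 66 mm above the shelf (x 0, y -75 mm in the steriliser's frame). Grey disc 110 mm across, 12 mm thick, too wide to pinch, with a black knurled rim and a white pointer line on its flat, grippy top (friction with a fingertip about 0.9 or more). It does not sink when pressed.
- dial (a joint): Dial angle in rad, growing clockwise seen from above. Sprung detents at 0 (off, pointer at the black dot; the start), 0.6 (green dot) and 1.2 (orange dot). In between it pulls to the nearer one (tipping points about 0.3 and 0.9). Resistance at most about 0.1 N m: a fingertip pressed down with 5 to 10 N about 38 mm from the axis carries it round.
- eye_cup: Loose blue plastic eye cup, 42 mm across and 42 mm high, standing in the tray under the lid; origin at the centre of its underside. To be left there.
- jar: Loose amber glass jar, 60 mm across, 90 mm high, beside one end of the steriliser; origin at the centre of its underside. To be left alone.
- tin: Loose white first-aid tin, 113 x 163 x 70 mm high, beside the other end; origin at the centre of its underside. To be left alone.
- tweezers: Loose steel tweezers lying on the shelf on the -x side of the steriliser, 116 mm long (their y), 18 mm wide and 6 mm high; origin at the middle, on the shelf. To be left alone.

How it is judged:
By the outcome, as a careful person would: the job done as asked, in the order asked, and still so for the second after the job is handed in, with the robot touching nothing.
It also fails if it takes over 51 s, if anything falls off the work surface, if the arm or the gripper's body presses on something with over 40 N, if the wrist force passes 120 N, or if a joint passes its speed limit or range.

ROBOT

A 7-joint arm with a two-finger parallel gripper is mounted at the origin on the work surface. World frame = base frame: x ahead of the robot, y to its left, z up, the work surface at z = 0. Lengths are in m, angles in rad, forces in N, time in s.
With the tool pointing down it reaches from about 0.35 to 0.9 m from the base axis. Payload 8.1 kg.
Tool frame: the origin (TCP) lies at the very end of the fingers, on their centre line; the grasp point (between the pads) lies 19 mm behind it; z points along the fingers, y is the line along which they close (so a half turn about z gives the same grasp; the last joint's range is limited). The gripper opens to 92 mm and grips with 3 to 60 N. Pads are 19 mm wide; open, the fingers measure 130 mm over their backs; the gripper's body (75 mm by 190 mm) begins 47 mm behind the grasp point.
Start: joints at [-1.241, 0.434, 0.025, 1.573, -0.012, 1.134, -0.075], TCP at [0.262, 0.567, 0.227] pointing down, gripper open.
Joint ranges: [-2.62, 2.62], [-0.44, 2.09], [-1.27, 1.32], [0.08, 2.57], [-1.32, 4.46], [0.12, 2], [-2.74, 2.74]. Speed limits (rad/s): [2.22, 2.22, 3.01, 3.01, 3.14, 3.14, 3.14].

INTERFACE

Orientations are given as a rotation vector (axis times angle).
In Python, from station import env gives the robot as it stands.
- The arm moves only by the shell command python3 -m pendant 'ROWS' [FORCE]. ROWS is JSON, a list of rows, each a list of 7 numbers: the shift along the tool's x, y, z in mm, then the turn, a rotation vector about the tool's x, y, z in rad, then the opening in per cent of the stroke, from 0 (shut) to 100 (fully open). In form: [[tx, ty, tz, wx, wy, wz, jaw], ...]. A call has 1 to 20 rows; each row shifts and turns the commanded pose from where the row before left it, along the tool's axes as they then stand; what a row does not reach is not made up. A row lasts 1/12 s, in which the tool goes at most 41.7 mm and 7.16 degrees, less where a joint would pass 70% of its speed; a pose out of reach is approached as far as the arm can. A call is refused whole if a number of a shift passes 41.7 or a number of a turn 0.125, either way. A call with a gripper value outside its range is refused whole. The fingers move at their own pace and stop on an object; FORCE is the grip in N (left out, the last holds). Time passes only in rows, so rows that do not move let the fingers close. It gives the time, the measured TCP pose, the force, the opening and the grip force at its end, in the units of the state.
- env.sense(): the state, without advancing time (a new reading comes with each control period).
- env.get_image(name): name is "scene" or "top" or "wrist"; returns the picture (400x640x3 uint8, red, green, blue); there is no depth.
- env.camera_params(name): a dict with "camera_matrix" (3x3 intrinsics, pixels), "R" (3x3) and "t" (3): a world point X has camera coordinates R X + t; the wrist camera has in their place "mount" (4x4, takes a point from camera to tool coordinates, whose origin is the TCP and whose axes are the flange's). Camera axes: x right, y down, z forward; pixel columns grow to the right and rows downward; lengths in m; the calibration is good to about 2 mm. A picture is of the moment at which its call begins: read the wrist's pose just before it. camera_params takes no time and is no camera call.
- env.close_job(): hands the job in; it is judged then, once.
The state is a dict: "t": time; "joints": joint angles; "qvel": joint speeds; "tau": joint torques, N m; "position": TCP position; "eef_rot": TCP orientation; "wrist_force": force on the tool from outside, world axes, zero at the start; "torque": the same for the moment, N m; "opening": finger opening in m; "gripper_force": force on a finger pad.
Only numpy, scipy, OpenCV 4.12 (cv2) and the standard library are available. Lean on these libraries where they do the work, as an engineer would, in place of code of your own. Each camera call takes 0.05 s, during which the arm holds its last target. There are 200 camera calls.

## Working session

There is one attempt and no reset: what is moved stays moved. The work goes in short steps, Python scripts to look and compute and a shell command to move; the robot and the scene stay as the last step left them, time stands still between calls to the robot, and variables do not carry over. Pictures are saved under pics/ and viewed, at most 10 in all, crops included, and the job is handed in when it is done.

```bash
mkdir -p pics; python3 - <<'E'
from station import env
import cv2,numpy as np
for n in("scene","top"):
    cv2.imwrite(f"pics/{n}0.png",env.get_image(n)[:,:,::-1])
    p=env.camera_params(n);print(n,np.round(p["camera_matrix"],1).tolist(),np.round(p["R"],3).tolist(),np.round(p["t"],3).tolist())
s=env.sense();print(s["t"],s["position"],s["eef_rot"],s["opening"])
E
```

```text
scene [[373.2, 0.0, 320.6], [0.0, 373.2, 201.5], [0.0, 0.0, 1.0]] [[-0.874, 0.485, -0.004], [0.268, 0.476, -0.837], [-0.404, -0.733, -0.547]] [0.482, -0.116, 1.114]
top [[415.6, 0.0, 322.5], [0.0, 415.6, 203.6], [0.0, 0.0, 1.0]] [[0.02, -1.0, -0.005], [-0.998, -0.02, -0.06], [0.06, 0.006, -0.998]] [0.038, 0.601, 1.051]
0.1 [0.26198721 0.56692406 0.22602958] [-6.74607523e-01 -3.06814108e+00  2.22056751e-03] 0.09184560244065941
```

View pics/top0.png

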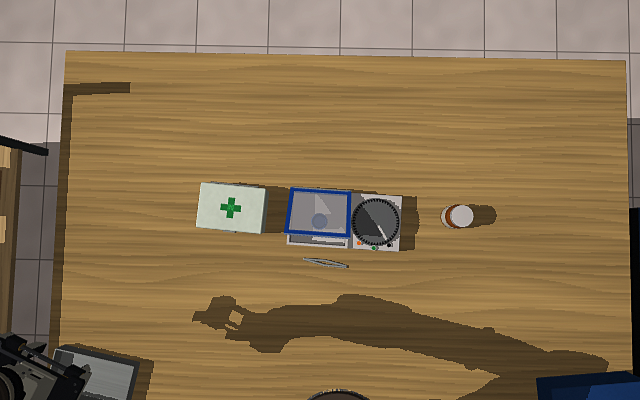

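View pics/scene0.png

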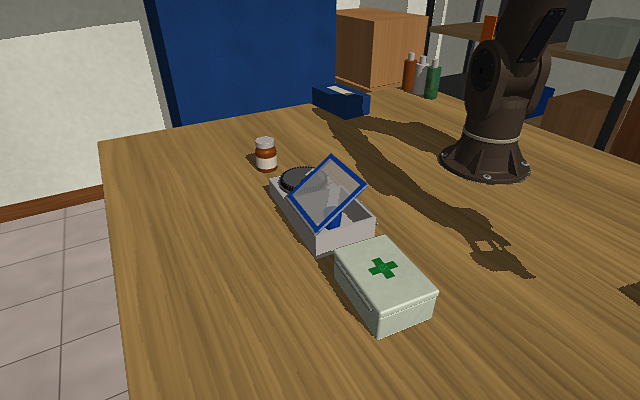

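Top view: tin (231,208), lid and tray (320,215), dial (376,221), jar (458,216), tweezers (326,263). The free edge of the lid is on the robot side. I'll zoom in and measure the dial and the unit's yaw.

```bash
cat > h.py <<'E'
import numpy as np,cv2
from station import env
from scipy.spatial.transform import Rotation as Ro
def ray(px,z,K,R,t):
    # R,t world->cam
    d=R.T@np.linalg.solve(K,[px[0],px[1],1.]);c=-R.T@t
    return c+d*(z-c[2])/d[2]
def cam(n):
    p=env.camera_params(n);return [np.array(p[k]) for k in("camera_matrix","R","t")]
def wcam(s):
    p=env.camera_params("wrist");M=np.array(p["mount"]);T=np.eye(4)
    T[:3,:3]=Ro.from_rotvec(s["eef_rot"]).as_matrix();T[:3,3]=s["position"]
    W=np.linalg.inv(T@M);return np.array(p["camera_matrix"]),W[:3,:3],W[:3,3]
E
python3 - <<'E'
from h import *
im=cv2.imread("pics/top0.png");C=cam("top")
c=im[170:280,270:420];cv2.imwrite("pics/topc.png",cv2.resize(c,None,fx=5,fy=5,interpolation=cv2.INTER_CUBIC))
m=(im.max(2)<95).astype(np.uint8);m[:,:345]=0;m[:,403:]=0;m[:192]=0;m[250:]=0
# circle
g=cv2.cvtColor(im,cv2.COLOR_BGR2GRAY)[170:280,270:420]
g=cv2.resize(g,None,fx=4,fy=4,interpolation=cv2.INTER_CUBIC)
h=cv2.HoughCircles(g,cv2.HOUGH_GRADIENT,1,200,param1=100,param2=20,minRadius=85,maxRadius=110)
if h is not None:
    u,v,r=h[0][0]/4;px=(u+270,v+170);print(px,r,ray(px,.066,*C))
print(ray((376,221),.066,*C))
E
```

```text
(np.float32(375.125), np.float32(222.125)) 24.05 [ 0.55407844 -0.07995319  0.066     ]
[ 0.55687509 -0.08206047  0.066     ]
```

View pics/topc.png

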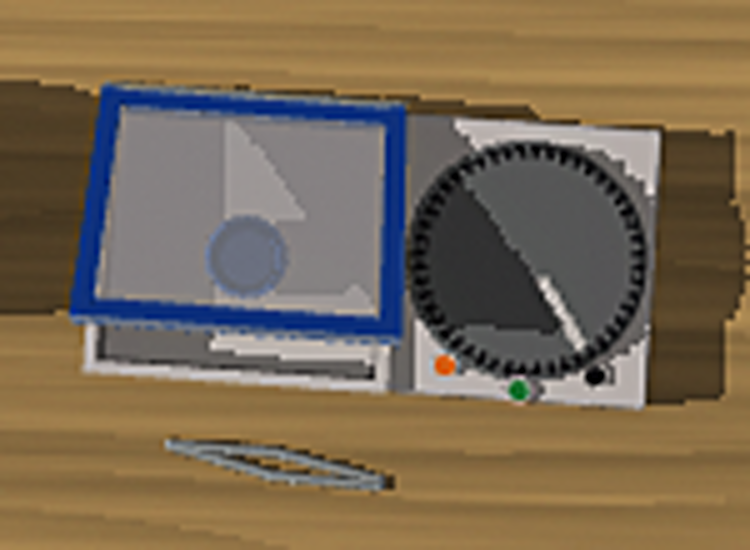

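The crop shows dial centre about (529,260), corners of the deck at (642,408) and (660,130), the tray's -x corner at (84,372), and the lid's free edge from (72,320) to (402,342).

```bash
python3 - <<'E'
from h import *
C=cam("top");f=lambda u,v,z:ray((270+(u-2)/5,170+(v-2)/5),z,*C)
a,b,c,d=f(84,372,.06),f(642,408,.048),f(660,130,.048),f(529,260,.066)
print(a,b,c,d)
y1=a-b;y2=c-b
print("yaw",np.arctan2(-y1[0],y1[1]),np.linalg.norm(y1),np.arctan2(y2[1],y2[0]),np.linalg.norm(y2))
for yaw in [np.arctan2(-y1[0],y1[1])]:
    Y=np.array([-np.sin(yaw),np.cos(yaw)]);X=np.array([np.cos(yaw),np.sin(yaw)])
    o=d[:2]+.075*Y;print("o",o,"o2",(a[:2]+c[:2])/2,"tray",o+.065*Y,"X",X)
    print("black",f(597,377,.048),"green",f(519,391,.048),"dial38 at black", d[:2]+.038*(-np.cos(.6)*X-np.sin(.6)*Y))
s=env.sense();print(Ro.from_rotvec(s["eef_rot"]).as_matrix().round(3))
E
```

```text
[0.49606923 0.13662858 0.06      ] [ 0.48344096 -0.13977008  0.048     ] [ 0.62201531 -0.14747522  0.048     ] [ 0.55537689 -0.08061014  0.066     ]
yaw -0.04565687084629502 0.2769470910716039 -0.05554572883835592 0.13878839983603206
o [ 0.55879996 -0.0056883 ] o2 [ 0.55904227 -0.00542332] tray [0.56176663 0.05924397] X [ 0.99895791 -0.04564101]
black [ 0.4983104  -0.11729257  0.048     ] green [ 0.4905972  -0.07865719  0.048     ] dial38 at black [ 0.52306753 -0.10061277]
[[-0.908  0.419 -0.   ]
 [ 0.419  0.908 -0.001]
 [-0.    -0.001 -1.   ]]
```

```bash
python3 -m pendant '[[-27,-18.6,0,0,0,0,0],[-27,-18.6,0,0,0,0,0],[-27,-18.6,0,0,0,0,0],[-27,-18.6,0,0,0,0,0],[-27,-18.6,0,0,0,0,0],[-27,-18.6,0,0,0,0,0],[-27,-18.6,0,0,0,0,0],[-27,-18.6,0,0,0,0,0],[-27,-18.6,0,0,0,0,0],[-27,-18.6,0,0,0,0,0],[-27,-18.6,0,0,0,0,0],[-27,-18.6,0,0,0,0,0],[-27,-18.6,0,0,0,0,0],[-27,-18.6,0,0,0,0,0],[-27,-18.6,0,0,0,0,0],[-27,-18.6,0,0,0,0,0],[-27,-18.6,0,0,0,0,0],[-27,-18.6,0,0,0,0,0],[0,0,0,0,0,0,0],[0,0,0,0,0,0,0]]' 10
```

```text
t: 1.77
position: [0.5633, 0.0572, 0.2263]
eef_rot: [-0.681, -3.067, 0.002]
wrist_force: [-0.3, 0.9, -0.8]
opening: 0.0005
gripper_force: 0.0
```

```bash
python3 -m pendant '[[0,0,12,0,0,0,0],[0,0,12,0,0,0,0],[0,0,8,0,0,0,0],[0,0,8,0,0,0,0],[0,0,8,0,0,0,0],[0,0,8,0,0,0,0],[0,0,8,0,0,0,0],[0,0,8,0,0,0,0],[0,0,8,0,0,0,0],[0,0,8,0,0,0,0],[0,0,8,0,0,0,0],[0,0,8,0,0,0,0],[0,0,8,0,0,0,0],[0,0,8,0,0,0,0],[0,0,8,0,0,0,0],[0,0,8,0,0,0,0],[0,0,4,0,0,0,0],[0,0,4,0,0,0,0]]'
```

```text
t: 3.27
position: [0.5627, 0.0596, 0.082]
eef_rot: [-0.674, -3.068, 0.0]
wrist_force: [0.7, -0.4, 1.5]
opening: 0.0007
gripper_force: 0.4
```

```bash
python3 -m pendant '[[0,0,3,0,0,0,0],[0,0,3,0,0,0,0],[0,0,3,0,0,0,0],[0,0,2,0,0,0,0],[0,0,2,0,0,0,0],[0,0,1,0,0,0,0],[0,0,1,0,0,0,0],[0,0,0,0,0,0,0]]'
```

```text
t: 3.93
position: [0.5629, 0.0596, 0.0676]
eef_rot: [0.675, 3.068, 0.0]
wrist_force: [0.0, -0.4, -0.8]
opening: 0.0004
gripper_force: 0.0
```

```bash
python3 -m pendant '[[0,0,1,0,0,0,0],[0,0,1,0,0,0,0],[0,0,0,0,0,0,0]]'; python3 -m pendant '[[0,0,1,0,0,0,0],[0,0,0,0,0,0,0]]'
```

```text
t: 4.18
position: [0.5631, 0.0596, 0.0667]
eef_rot: [0.675, 3.068, 0.001]
wrist_force: [-4.0, -0.1, 11.5]
opening: 0.0002
gripper_force: 5.6
t: 4.35
position: [0.5632, 0.0596, 0.0666]
eef_rot: [0.675, 3.067, 0.002]
wrist_force: [-6.6, -0.8, 20.8]
opening: 0.0003
gripper_force: 10.8
```

```bash
python3 -m pendant '[[0,0,-5,0,0,0,0],[0,0,-10,0,0,0,0],[0,0,-15,0,0,0,0],[0,0,-15,0,0,0,0],[0,0,-15,0,0,0,0],[0,0,0,0,0,0,0],[-3.8,-20,0,0,0,0,0],[-3.8,-20,0,0,0,0,0],[-3.8,-20,0,0,0,0,0],[-3.8,-20,0,0,0,0,0],[-3.8,-20,0,0,0,0,0],[-3.8,-20,0,0,0,0,0],[-3.8,-20,0,0,0,0,0],[-3.8,-20,0,0,0,0,0],[0,0,0,0,0,0,0],[0,0,0,0,0,0,0]]'
python3 - <<'E'
from h import *
s=env.sense();print(s["position"],s["eef_rot"],s["wrist_force"]);
w=env.get_image("wrist")[:,:,::-1];t=env.get_image("top")[:,:,::-1]
c=cv2.resize(t[150:290,250:490],(640,373),interpolation=cv2.INTER_CUBIC)
cv2.imwrite("pics/w1.png",cv2.resize(np.vstack([w,c]),(480,580)))
E
```

```text
t: 5.68
position: [0.523, -0.0996, 0.1246]
eef_rot: [-0.679, -3.067, 0.0]
wrist_force: [0.4, 0.5, 0.0]
opening: 0.0005
gripper_force: 0.0
[ 0.52296932 -0.09961824  0.12463146] [-6.78616719e-01 -3.06731668e+00  4.54123368e-04] [0.40050517 0.47016606 0.03438371]
```

View pics/w1.png

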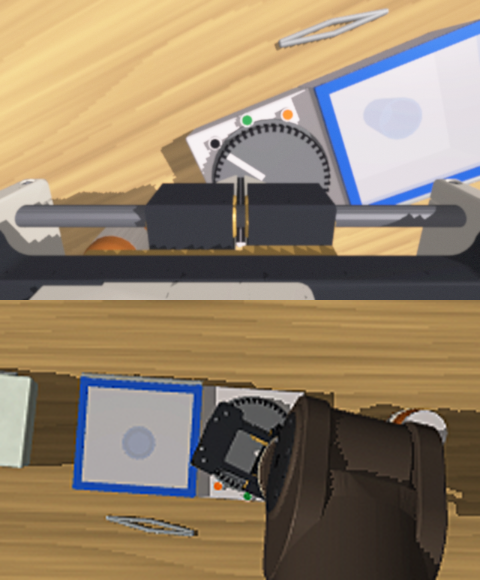

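The lid is flat on the tray. Wrist view dots: black (215,143), green (247,119), orange (288,114), pointer from (230,153) to (263,178). I'll check the axis with the wrist camera.

```bash
python3 - <<'E'
from h import *
s=env.sense();C=wcam(s);k=640/480
for n,p,z in[("black",(215,143),.048),("green",(247,119),.048),("orange",(288,114),.048),("ptr_out",(230,153),.066),("ptr_in",(263,178),.066)]:
    print(n,ray((p[0]*k,p[1]*k),z,*C).round(4))
# top-based prediction of the dots and axis
d=np.array([.5554,-.0806]);print(d, np.hypot(*(d-[.4983,-.1173])),np.hypot(*(d-[.4906,-.0787])))
E
```

```text
black [ 0.5011 -0.1149  0.048 ]
green [ 0.4925 -0.0758  0.048 ]
orange [ 0.5047 -0.0376  0.048 ]
ptr_out [ 0.5123 -0.1027  0.066 ]
ptr_in [ 0.5484 -0.0845  0.066 ]
[ 0.5554 -0.0806] 0.06787709481113638 0.06482784895397967
```

```bash
python3 -m pendant '[[0,0,12,0,0,0,0],[0,0,12,0,0,0,0],[0,0,12,0,0,0,0],[0,0,10,0,0,0,0],[0,0,4,0,0,0,0],[0,0,3,0,0,0,0],[0,0,2,0,0,0,0],[0,0,1,0,0,0,0],[0,0,1,0,0,0,0],[0,0,0,0,0,0,0],[0,0,0,0,0,0,0]]'; python3 -m pendant '[[0,0,1,0,0,0,0],[0,0,0,0,0,0,0]]'
```

```text
t: 6.7
position: [0.5236, -0.0984, 0.068]
eef_rot: [0.675, 3.068, 0.0]
wrist_force: [-0.1, 1.4, 0.1]
opening: 0.0005
gripper_force: 0.0
t: 6.87
position: [0.5234, -0.0984, 0.0668]
eef_rot: [0.675, 3.068, 0.0]
wrist_force: [0.3, -0.3, -1.0]
opening: 0.0003
gripper_force: 0.0
```

```bash
python3 -m pendant '[[0,0,1,0,0,0,0],[0,0,0,0,0,0,0]]'; python3 -m pendant '[[0,0,0.5,0,0,0,0],[0,0,0,0,0,0,0],[0,0,0,0,0,0,0]]'
python3 - <<'E'
from h import *
s=env.sense();p=s["position"];R=Ro.from_rotvec(s["eef_rot"]).as_matrix()
v=np.append(p[:2]-[.556,-.079],0);print(p,np.linalg.norm(v),np.degrees(np.arctan2(v[1],v[0])))
w=.05;v2=Ro.from_rotvec([0,0,-w]).apply(v);print("row of .05 rad:",R.T@(v2-v)*1000)
E
```

```text
t: 7.03
position: [0.5235, -0.0985, 0.0662]
eef_rot: [0.675, 3.068, 0.0]
wrist_force: [-2.3, -0.3, 7.4]
opening: 0.0003
gripper_force: 3.4
t: 7.28
position: [0.5236, -0.0985, 0.0661]
eef_rot: [0.675, 3.068, 0.001]
wrist_force: [-3.4, 0.4, 12.0]
opening: 0.0001
gripper_force: 6.3
[ 0.52355448 -0.0985475   0.06614727] 0.037878973220933906 -148.9322297984825
row of .05 rad: [ 1.54072866e+00  1.10111276e+00 -4.10108625e-04]
```

```bash
python3 -m pendant '[[0,0,-0.3,0,0,0,0],[1.54,1.1,0,0,0,0.05,0],[1.54,1.1,0,0,0,0.05,0],[1.54,1.1,0,0,0,0.05,0],[1.54,1.1,0,0,0,0.05,0],[0,0,0,0,0,0,0]]'
python3 - <<'E'
from h import *
w=env.get_image("wrist")[:,:,::-1];cv2.imwrite("pics/w2.png",w[80:330,160:520])
E
```

```text
t: 7.78
position: [0.5207, -0.092, 0.0662]
eef_rot: [0.982, 2.982, -0.0]
wrist_force: [-1.2, -2.3, 7.2]
opening: 0.0004
gripper_force: 3.7
```

View pics/w2.png

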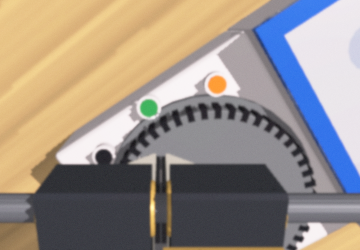

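The black dot is at (104,157) and green at (149,107). The pointer is under the fingers, but the sideways drag (about 2.6 N) shows the dial is being carried.

```bash
python3 -m pendant '[[1.54,1.1,0,0,0,0.05,0],[1.54,1.1,0,0,0,0.05,0],[1.54,1.1,0,0,0,0.05,0],[1.54,1.1,0,0,0,0.05,0],[1.54,1.1,0,0,0,0.05,0],[1.54,1.1,0,0,0,0.05,0],[1.54,1.1,0,0,0,0.05,0],[1.54,1.1,0,0,0,0.05,0],[0,0,0,0,0,0,0],[0,0,0,0,0,0,0]]'
```

```text
t: 8.67
position: [0.5191, -0.0772, 0.0663]
eef_rot: [1.551, 2.729, 0.001]
wrist_force: [0.2, -1.2, 5.4]
opening: 0.0004
gripper_force: 3.0
```

Lift straight up and look.

```bash
python3 -m pendant '[[0,0,-3,0,0,0,0],[0,0,-10,0,0,0,0],[0,0,-15,0,0,0,0],[0,0,-15,0,0,0,0],[0,0,-15,0,0,0,0],[0,0,-15,0,0,0,0],[0,0,-15,0,0,0,0],[0,0,-15,0,0,0,0],[0,0,0,0,0,0,0],[0,0,0,0,0,0,0]]'
python3 - <<'E'
from h import *
w=env.get_image("wrist")[:,:,::-1];cv2.imwrite("pics/w3.png",w)
E
```

```text
t: 9.5
position: [0.5184, -0.0766, 0.1695]
eef_rot: [1.55, 2.731, 0.002]
wrist_force: [-0.1, 0.6, -0.0]
opening: 0.0005
gripper_force: 0.0
```

View pics/w3.png

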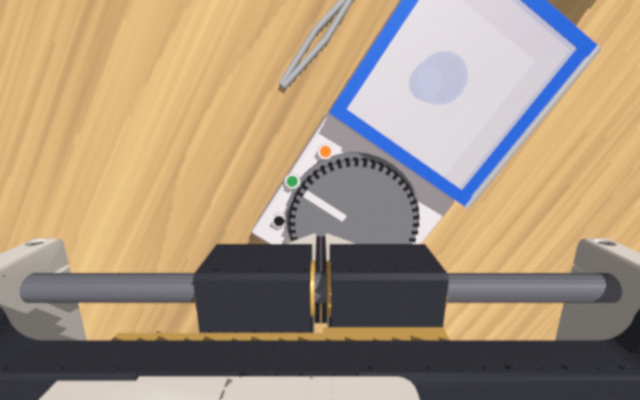

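The pointer runs from (345,218) to (305,193) and lines up with the green dot at (292,181). The lid is shut, the eye cup is in the tray, and the fingers are clear.

```bash
python3 -c "
from station import env
print(env.close_job())"
```

```text
the job is handed in; nothing more can be done
None
```

The lid is fully shut and the dial is turned one click to the green mark; the gripper is clear of everything, and the job was handed in at about 9.5 s of the 51 s allowed.

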